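# Load the washing-up caddy

## Task

Put the washing-up things away in the white caddy: stand both bottles upright on the floor of its larger bay, and set the scrubbing brush down in its smaller bay, bristles down and flat on the floor. Let go of everything and leave the spice jar and the onion beside the caddy where they are.

Things in the scene. Friction and masses are not known exactly. Their poses are not given: they have to be found in the camera images.
- caddy: White plastic open tray with a grey rim, fixed to the counter: 132 (x) x 318 (y) x 66 mm high, walls 5 mm (rim bead 8 mm), floor 6 mm thick. A low wall across it, 50 mm high and 4 mm thick, at y = +36 mm divides it into a small bay (on the +y side, 122 x 116 mm inside) and a large bay (on the -y side, 122 x 188 mm inside). Origin: centre of the underside; z up, y along the length.
- brush_bay (a point): Centre of the floor of the caddy's small bay, on the floor's upper face; axes as the caddy's (x across, 122 mm inside; y along, 116 mm inside).
- bottle_bay (a point): Centre of the floor of the caddy's large bay, on the floor's upper face; axes as the caddy's (x across, 122 mm inside; y along, 188 mm inside).
- small_bottle: Slim pale squeeze bottle with orange collar and pale blue nozzle, standing: 36 (x) x 48 (y) x 161 mm high, 0.06 to 0.15 kg, rigid (20 N of grip is fine, for example at 118 mm height); full width up to about 100 mm, then narrowing to a 34 mm round collar at 130 to 144 mm and a 19 mm nozzle above. Origin: centre of the underside; z up, x across its narrow width.
- large_bottle: Flat pale bottle with a round orange screw cap, standing: 42 (x) x 75 (y) mm, 184 mm high with the cap, 0.18 to 0.4 kg, rigid (20 N of grip is fine, for example on the shoulders at 143 mm height); the cap is 40 mm across, from 159 mm height to the top. Origin: centre of the underside; z up, x across its narrow width.
- brush: Blue-green scrubbing brush with an arched handle on top, standing on its bristles: 30 (x) x 85 (y) x 55 mm high, 0.07 kg. Origin: centre of the underside (bristle tips); z up, y along its length. It can be gripped anywhere across its 30 mm width, as if it were solid.
- spice_jar: Bystander: glass spice jar with a green lid, 46 mm across, 106 mm high, near the left end of the caddy. Origin: centre of the underside.
- onion: Bystander: brown onion, 82 mm across, 94 mm high, near the right end of the caddy. Origin: centre of the underside.

How it is judged:
By the outcome, as a careful person would: the job done as asked, in the order asked, and still so for the second after the job is handed in, with the robot touching nothing.
It also fails if it takes over 72 s, if anything falls off the work surface, if the arm or the gripper's body presses on something with over 40 N, if the wrist force passes 120 N, or if a joint passes its speed limit or range.

## Robot

A 7-joint arm with a two-finger parallel gripper is mounted at the origin on a cart in front of the work surface, level with it; the furniture and walls round the work are solid. World frame = base frame: x ahead of the robot, y to its left, z up, the work surface at z = 0. Lengths are in m, angles in rad, forces in N, time in s.
With the tool pointing down it reaches from about 0.4 to 0.85 m from the base axis. Payload 6.9 kg.
Tool frame: the origin (TCP) lies midway between the tips of the shut fingers; the grasp point (between the pads) lies behind it (ctrl.pinch_z is the z of the grasp point in the tool frame, in m); z points along the fingers, y is the line along which they close (so a half turn about z gives the same grasp; the last joint's range is limited). The gripper opens to 85 mm and grips with 20 to 120 N. Pads are 22 mm wide; open, the fingers measure 114 mm over their backs; the gripper's body (76 mm by 85 mm) begins 54 mm behind the grasp point. The pads swing forward as they close: fully open they stand 13 mm farther back than shut.
Start: joints at [-1.153, 0.507, -0.238, 1.5, 0.126, 1.149, -0.155], TCP at [0.192, 0.595, 0.231] pointing down, gripper open.
Joint ranges: [-3.08, 3.08], [-0.24, 2.05], [-1.43, 1.35], [0, 2.5], [-1.52, 4.66], [0.17, 1.96], [-2.89, 2.89]. Speed limits (rad/s): [2.39, 2.39, 3.14, 3.14, 3.14, 3.14, 3.14].

## Interface

Orientations are given as a unit quaternion [w, x, y, z].
In Python, from station import ctrl, get_state, vision, ticket, models gives the robot as it stands. Calls block until the motion is done:
- ctrl.movep(position, orientation): joint-space move of the TCP to a pose.
- ctrl.movel(position, frame=None, max_speed=0.15): straight line of the TCP; frame=None keeps the orientation; max_speed is the mean speed in m/s.
- ctrl.set_joints(angles): joint-space move.
- ctrl.ungrasp() and ctrl.close_gripper(force=None): open the fingers fully, or close them until they stop; force is the grip in N (None keeps the last).
- ctrl.pause(seconds).
- ctrl.ik(position, orientation): joint angles nearest the present ones, or None.
- get_state(): the state.
- vision.grab_frame(name): name is "scene" or "side" or "wrist"; returns (picture, depth): 420x560x3 uint8, blue, green, red; 420x560 float32, m along the optical axis (not along the pixel's ray), 0 where there is no reading.
- vision.camera_info(name): a dict with "mtx" (3x3 intrinsics, pixels), "R" (3x3) and "t" (3): a world point X has camera coordinates R X + t; the wrist camera has in their place "hand_eye" (4x4, takes a point from camera to tool coordinates, whose origin is the TCP and whose axes are the flange's). Camera axes: x right, y down, z forward; pixel columns grow to the right and rows downward; lengths in m; the calibration is good to about 2 mm. A picture is of the moment at which its call begins: read the wrist's pose just before it. camera_info takes no time and is no camera call.
A pose or a line that the arm cannot do raises ctrl.Unreachable and nothing moves.
- ticket.close_job(): hands the job in; it is judged then, once.
Trained networks look in the newest picture that a camera, given by its name, has taken for a name from the list of things; names that differ only in an ending like _2 or _b are one class to them, and where a whole thing is asked for, a point or a joint stands for the part that bears it (a point fixed in the world has none). Each returns a list of dicts, best first, with "p" (0 to 1); they miss things now and then, are a little off and sometimes report something else, mostly with a low value. They report only what shows in the picture. A call takes as long as a camera call.
- models.recognise(camera, target): "point" ([column, row] in pixels, amid what is visible of it).
- models.masks_of(camera, target): "mask" (420x560 bool, what is visible of it) and "point" ([column, row] in pixels, amid what is visible of it).
The state is a dict: "time": time; "qpos": joint angles; "qd": joint speeds; "tau": joint torques, N m; "tcp_pos": TCP position; "eef_rot": TCP orientation; "contact_force": force on the tool from outside, world axes, zero at the start; "wrist_torque": the same for the moment, N m; "width": finger opening in m; "gripper_force": force on a finger pad.
Only numpy, scipy, OpenCV 4.12 (cv2) and the standard library are available. Lean on these libraries where they do the work, as an engineer would, in place of code of your own. Each camera call takes 0.05 s, during which the arm holds its last target. There are 200 camera calls.

## Working session

There is one attempt and no reset: what is moved stays moved. The work goes in short steps, each a Python script; the robot and the scene stay as the last script left them, time stands still between calls to the robot, and variables do not carry over. Pictures are saved under pics/ and viewed, at most 10 in all, crops included, and the job is handed in when it is done.

```bash
ls; mkdir -p pics
python3 - <<'E'
from station import ctrl, get_state, vision, ticket, models
import cv2, numpy as np
print(get_state(), ctrl.pinch_z)
for c in ("scene","side","wrist"):
    im,d=vision.grab_frame(c); cv2.imwrite(f"pics/{c}0.png",im); np.save(f"pics/{c}0.npy",d)
    ci=vision.camera_info(c); print(c,{k:np.round(v,4).tolist() for k,v in ci.items()})
    for n in ("caddy","small_bottle","large_bottle","brush","spice_jar","onion"):
        print(n,[(np.round(r["point"]).tolist(),round(r["p"],2)) for r in models.recognise(c,n)][:3])
E
```

```text
pics
station.py
{'time': 0.0, 'qpos': array([-1.1525092 ,  0.50832389, -0.23753048,  1.50110101,  0.12573275,
        1.14889029, -0.15481163]), 'qd': array([-0.00085872, -0.00081437, -0.00063584, -0.00084639,  0.0016441 ,
        0.00177515,  0.00025677]), 'tau': array([-6.64461404e-04, -6.20613384e+01, -2.18713425e+00, -2.49678594e+01,
        1.26358421e-02,  1.12940880e-02, -8.59265811e-06]), 'tcp_pos': array([0.19225223, 0.59419052, 0.23044951]), 'eef_rot': array([-1.06345071e-04,  1.55746653e-01,  9.87796655e-01, -8.58102849e-04]), 'contact_force': array([-0.46242814, -0.93014429, -0.97035466]), 'wrist_torque': array([-0.01616582, -0.02132256,  0.04886244]), 'gripper_force': 0.0, 'width': 0.08517686112175417} -0.0187
scene {'mtx': [[441.6853, 0.0, 263.794], [0.0, 441.6853, 205.5535], [0.0, 0.0, 1.0]], 'R': [[-0.471, -0.882, 0.0131], [-0.3798, 0.1893, -0.9055], [0.7962, -0.4315, -0.4242]], 't': [0.2362, 0.2463, 0.7369]}
caddy [([269.0, 194.0], 0.74)]
small_bottle [([181.0, 239.0], 0.82)]
large_bottle [([367.0, 208.0], 0.6)]
brush [([284.0, 228.0], 0.78), ([268.0, 193.0], 0.39)]
spice_jar [([166.0, 209.0], 0.92)]
onion [([354.0, 184.0], 0.87), ([285.0, 229.0], 0.73)]
side {'mtx': [[399.5663, 0.0, 278.4038], [0.0, 399.5663, 208.9163], [0.0, 0.0, 1.0]], 'R': [[-0.9933, -0.1136, -0.0196], [-0.0557, 0.6215, -0.7814], [0.101, -0.7751, -0.6237]], 't': [0.5149, 0.09, 0.8278]}
caddy []
small_bottle [([308.0, 300.0], 0.93)]
large_bottle [([326.0, 140.0], 0.92)]
brush [([315.0, 224.0], 0.59)]
spice_jar [([218.0, 296.0], 0.71)]
onion [([269.0, 144.0], 0.66), ([217.0, 297.0], 0.6)]
wrist {'mtx': [[301.8559, 0.0, 278.8108], [0.0, 301.8559, 208.5779], [0.0, 0.0, 1.0]], 'hand_eye': [[-0.0005, -0.9494, -0.3141, 0.0803], [1.0, -0.0001, -0.0011, 0.0005], [0.001, -0.3141, 0.9494, -0.1419], [0.0, 0.0, 0.0, 1.0]]}
caddy []
small_bottle [([107.0, 402.0], 0.8)]
large_bottle []
brush []
spice_jar []
onion []
```

View pics/scene0.png

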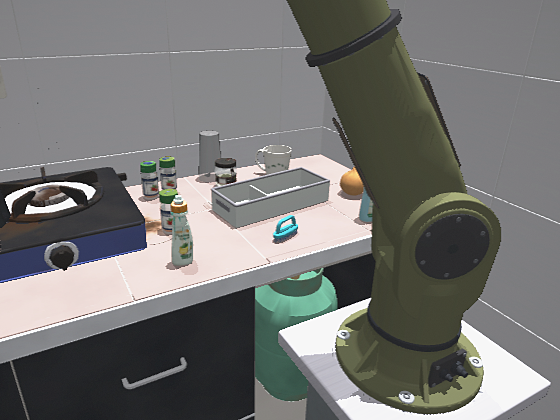

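View pics/side0.png

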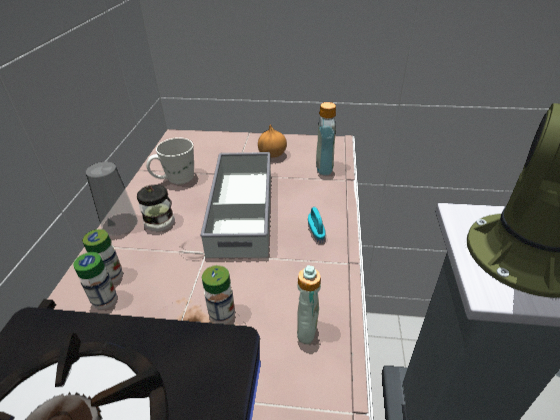

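The side view shows everything: jar (218,295), small bottle (308,310), brush (316,225), large bottle (326,140), onion (272,143), and the caddy with its small bay toward the camera (+y). Next I'll fit poses from depth.

```bash
cat > h.py <<'E'
from station import ctrl, get_state, vision, ticket, models
import cv2, numpy as np
from scipy.spatial.transform import Rotation as Rn
def cam(c):
    ci=vision.camera_info(c); K=ci["mtx"]
    if c=="wrist":
        s=get_state(); q=s["eef_rot"]; Rw=Rn.from_quat([q[1],q[2],q[3],q[0]]).as_matrix()
        H=ci["hand_eye"]; R=Rw@H[:3,:3]; o=Rw@H[:3,3]+s["tcp_pos"]
    else:
        R=ci["R"].T; o=-R@ci["t"]
    return K,R,o
def cloud(c):
    K,R,o=cam(c); im,d=vision.grab_frame(c)
    v,u=np.mgrid[:420,:560]
    P=np.stack([(u-K[0,2])/K[0,0]*d,(v-K[1,2])/K[1,1]*d,d],-1)@R.T+o
    P[d==0]=np.nan
    return im,P
def rect(p):
    (x,y),(w,h),a=cv2.minAreaRect(p[:,:2].astype(np.float32)*1000)
    if w<h: w,h,a=h,w,a+90
    return np.round([x,y,w,h,(a+90)%180-90],1).tolist()   # mm; a = dir of long side
def things(c,names,P):
    out={}
    for n in names:
        ms=models.masks_of(c,n)
        if not ms: print(c,n,"none"); continue
        m=cv2.erode(ms[0]["mask"].astype(np.uint8),np.ones((3,3)))>0
        p=P[m]; p=p[np.isfinite(p).all(1)]; out[n]=p
        print(c,n,round(ms[0]["p"],2),len(p),"pt",np.round(ms[0]["point"]),"z",np.round(np.percentile(p[:,2],[2,98])*1e3),"rect",rect(p),"med",np.round(np.median(p,0)*1e3))
    return out
def down(psi):  # tool pointing down, tool x at world angle psi (rad)
    M=np.array([[np.cos(psi),np.sin(psi),0],[np.sin(psi),-np.cos(psi),0],[0,0,-1]])
    q=Rn.from_matrix(M).as_quat(); return np.array([q[3],q[0],q[1],q[2]])
E
python3 - <<'E'
from h import *
N=("caddy","small_bottle","large_bottle","brush","spice_jar","onion")
for c in ("side","scene"):
    im,P=cloud(c); np.save(f"pics/P_{c}.npy",P)
    o=things(c,N,P)
    for n,p in o.items():
        top=p[p[:,2]>np.percentile(p[:,2],98)-.02]; print("  top",n,rect(top))
    # caddy rim by height in region
    p=P.reshape(-1,3); p=p[np.isfinite(p).all(1)]
    k=(p[:,2]>.06)&(p[:,2]<.07)&(p[:,0]>.4)&(p[:,0]<.8)&(abs(p[:,1])<.3); print("rim",k.sum(),rect(p[k]))
E
```

```text
side caddy 0.71 5993 pt [239. 205.] z [ 4. 66.] rect [615.3, -85.6, 324.4, 130.9, -83.6] med [621. -51.  21.]
side small_bottle 0.92 1248 pt [310. 305.] z [ 14. 159.] rect [441.6, 245.2, 31.3, 30.5, -87.6] med [442. 251.  95.]
side large_bottle 0.71 1020 pt [326. 138.] z [ 15. 184.] rect [425.1, -271.9, 47.3, 42.5, 72.4] med [ 425. -260.  108.]
side brush 0.73 303 pt [315. 224.] z [14. 54.] rect [439.2, -22.1, 78.2, 23.6, -64.9] med [437. -12.  22.]
side spice_jar 0.69 1284 pt [214. 295.] z [ 11. 106.] rect [596.9, 217.7, 43.5, 41.0, -54.1] med [592. 231.  77.]
side onion 0.79 462 pt [270. 145.] z [27. 80.] rect [574.0, -323.5, 69.8, 43.9, 3.0] med [ 571. -319.   55.]
  top caddy [615.3, -85.4, 323.2, 130.9, -83.6]
  top small_bottle [441.9, 241.4, 29.9, 23.8, 2.4]
  top large_bottle [425.6, -280.7, 34.6, 31.0, -17.6]
  top brush [439.2, -23.8, 63.5, 8.9, -67.3]
  top spice_jar [596.8, 217.1, 42.5, 40.1, -54.1]
  top onion [574.5, -328.2, 58.8, 34.3, 3.0]
rim 1437 [611.4, -20.3, 538.1, 392.3, 87.7]
scene caddy 0.69 4276 pt [268. 191.] z [ 4. 65.] rect [614.5, -82.8, 322.5, 139.5, -83
[... 228 characters left out ...]
2, 26.5] med [ 412. -253.   39.]
scene brush 0.64 250 pt [284. 228.] z [ 7. 53.] rect [433.2, -20.9, 74.2, 27.8, -71.8] med [427. -18.  21.]
scene spice_jar 0.84 408 pt [167. 210.] z [  7. 106.] rect [589.0, 217.6, 41.1, 34.7, -49.6] med [580. 229.  71.]
scene onion 0.72 346 pt [352. 183.] z [15. 73.] rect [560.0, -320.5, 61.5, 36.5, 10.9] med [ 554. -318.   45.]
  top caddy [613.5, -82.6, 321.5, 137.8, -83.5]
  top small_bottle [433.8, 239.1, 31.8, 26.6, -84.4]
  top large_bottle [416.3, -254.9, 24.0, 8.4, 21.0]
  top brush [431.7, -23.8, 60.5, 6.9, -73.7]
  top spice_jar [589.7, 220.0, 37.8, 36.2, 89.8]
  top onion [562.7, -324.2, 49.9, 29.6, 22.0]
rim 916 [609.0, 14.0, 563.1, 389.4, 88.4]
```

```bash
cat >> h.py <<'E'
def look(x,y,ztcp,psi=None):
    if psi is None: psi=np.arctan2(y,x)+np.pi
    ctrl.movep([x-.08*np.cos(psi),y-.08*np.sin(psi),ztcp],down(psi)); ctrl.pause(.2)
E
python3 - <<'E'
from h import *
print(get_state()["time"])
look(.437,.241,.36)
print(get_state()["time"])
im,P=cloud("wrist"); cv2.imwrite("pics/w1.png",im)
p=things("wrist",["small_bottle"],P)["small_bottle"]
for a,b in((.02,.06),(.06,.1),(.085,.12),(.1,.13),(.13,.145),(.145,.17)):
    q=p[(p[:,2]>a)&(p[:,2]<b)]
    if len(q)>5: print(a,b,len(q),rect(q))
S=np.load("pics/P_side.npy").reshape(-1,3)
k=(abs(S[:,0]-.44)<.05)&(abs(S[:,1]-.242)<.05)&(S[:,2]>.02)&(S[:,2]<.1)
print("side body",rect(S[k]))
S2=np.load("pics/P_scene.npy").reshape(-1,3)
k2=(abs(S2[:,0]-.44)<.05)&(abs(S2[:,1]-.242)<.05)&(S2[:,2]>.02)&(S2[:,2]<.1)
print("scene body",rect(S2[k2]))
q=p[(p[:,2]>.02)&(p[:,2]<.11)]
print("all",rect(np.vstack([S[k],S2[k2],q])))
E
```

```text
1.75
3.6417
wrist small_bottle 0.61 698 pt [271. 106.] z [127. 161.] rect [441.1, 236.7, 37.3, 30.9, 34.8] med [441. 237. 145.]
0.06 0.1 6 [434.2, 217.2, 8.2, 0.7, -24.8]
0.1 0.13 11 [439.6, 237.5, 36.1, 12.2, 73.8]
0.13 0.145 353 [441.4, 236.8, 31.5, 31.5, 29.1]
0.145 0.17 326 [441.6, 235.4, 28.6, 27.5, 19.3]
side body [438.9, 246.3, 37.6, 24.4, 22.9]
scene body [433.1, 240.2, 47.4, 24.3, 71.3]
all [436.7, 241.0, 49.4, 33.2, 52.2]
```

View pics/w1.png

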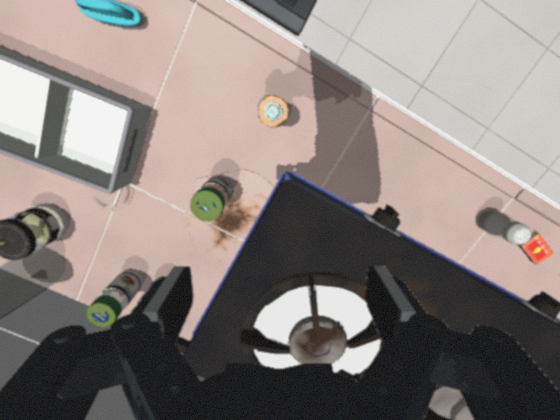

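Looking down, only the collar and nozzle show (271,106), so yaw has to come from the body points in the fixed cameras. I'll fit the known cross-section.

```bash
cat >> h.py <<'E'
from scipy.optimize import least_squares
def fit(sets,w,l,c0,rs=(4,10,16),pr=True):
    """fit rounded box (w along local x, l along local y, mm) to clouds, each with a small camera offset; returns best x,y,yaw(deg)"""
    best=None; n=len(sets)
    for r in rs:
        for y0 in np.radians(range(-90,90,20)):
            def f(v):
                out=[v[3:]/2*5]
                for i,p in enumerate(sets):
                    d=p[:,:2]*1e3-v[:2]-v[3+2*i:5+2*i]; c,s=np.cos(v[2]),np.sin(v[2])
                    q=np.abs(np.c_[d@[c,s],d@[-s,c]])-[w/2-r,l/2-r]
                    out.append((np.linalg.norm(np.maximum(q,0),axis=1)+np.minimum(q.max(1),0)-r)/np.sqrt(len(p))*10)
                return np.concatenate([o.ravel() for o in out])
            s=least_squares(f,np.r_[np.array(c0)*1e3,y0,np.zeros(2*n)],loss="soft_l1")
            if pr and False: print(r,s.cost)
            if best is None or s.cost<best[0]: best=(s.cost,r,s.x)
    c,r,x=best; yaw=(np.degrees(x[2])+90)%180-90
    print("fit cost",round(c,1),"r",r,"xy",np.round(x[:2],1),"yaw",round(yaw,1),"off",np.round(x[3:],1)); return x[0]/1e3,x[1]/1e3,np.radians(yaw)
def near(P,x,y,r,a,b):
    P=P.reshape(-1,3); return P[(np.hypot(P[:,0]-x,P[:,1]-y)<r)&(P[:,2]>a)&(P[:,2]<b)]
E
python3 - <<'E'
from h import *
S=np.load("pics/P_side.npy"); C=np.load("pics/P_scene.npy")
for a,b in((.02,.1),(.02,.06),(.06,.1)):
    fit([near(S,.44,.24,.05,a,b),near(C,.44,.24,.05,a,b)],36,48,(.44,.24))
fit([near(S,.44,.24,.05,.02,.1)],36,48,(.44,.24))
a=near(S,.425,-.27,.07,.02,.13); b=near(C,.425,-.27,.07,.02,.13); print(len(a),len(b))
fit([a],42,75,(.425,-.27)); fit([a,b],42,75,(.425,-.27))
E
python3 -c "
import cv2
a=cv2.imread('pics/scene0.png')[190:275,140:230];b=cv2.imread('pics/side0.png')[255:355,270:350];c=cv2.imread('pics/side0.png')[95:185,295:355]
r=lambda i,h:cv2.resize(i,(int(i.shape[1]*h/i.shape[0]),h),interpolation=cv2.INTER_CUBIC)
cv2.imwrite('pics/crop1.png',cv2.hconcat([r(a,300),r(b,300),r(c,300)]))"
```

```text
fit cost 387.6 r 16 xy [443.7 233.3] yaw -8.4 off [-0.3 -2.4  0.3  2.4]
fit cost 183.4 r 16 xy [443.3 235. ] yaw -11.5 off [-0.1 -1.7  0.1  1.7]
fit cost 218.4 r 10 xy [450.4 232.9] yaw 72.6 off [ 0.4 -1.1 -0.4  1.1]
fit cost 208.0 r 10 xy [449.7 232.2] yaw 58.1 off [-0. -0.]
677 255
fit cost 219.6 r 16 xy [ 427.6 -292.4] yaw 11.7 off [-0.  0.]
fit cost 428.3 r 16 xy [ 415.2 -289.1] yaw -30.3 off [ 0.7 -1.6 -0.7  1.6]
```

View pics/crop1.png

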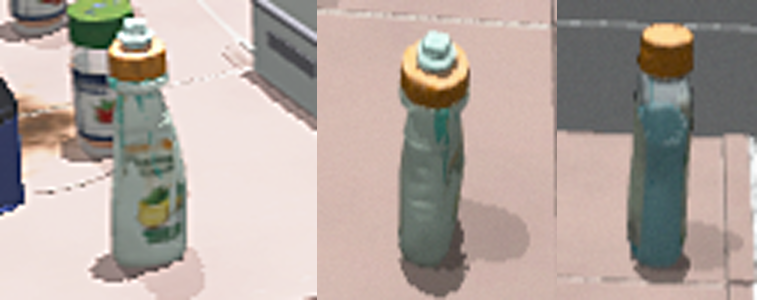

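The bottle shows its wide label face to the scene camera and a narrow edge to the side camera. One wrist view from midway should show the inner sides of both bottles, plus the brush from above.

```bash
cat > v2.py <<'E'
from h import *
look(.43,-.02,.30,np.pi)
im,P=cloud("wrist"); cv2.imwrite("pics/w2.png",im); np.save("pics/P_w2.npy",P)
print(get_state()["time"],np.round(get_state()["tcp_pos"],4))
W=things("wrist",["small_bottle","large_bottle","brush","caddy"],P)
imS,PS=cloud("side"); S=things("side",["small_bottle"],PS)
sl=lambda p,a,b:p[(p[:,2]>a)&(p[:,2]<b)]
np.savez("pics/m.npz",**{"w_"+k:v for k,v in W.items()})
PC=np.load("pics/P_scene.npy"); PS=np.load("pics/P_side.npy")
def m(P,x,y):  return near(P,x,y,.055,.02,.1)
a,b,c=sl(W["small_bottle"],.015,.1),m(PS,.44,.24),m(PC,.44,.24)
print(len(a),len(b),len(c)); print(rect(a),rect(b),rect(c))
fit([a,b],36,48,(.44,.24)); fit([a,b,c],36,48,(.44,.24))
E
python3 v2.py
```

```text
5.1583 [ 0.5103 -0.0188  0.3001]
wrist small_bottle 0.76 2945 pt [511. 116.] z [ 19. 158.] rect [441.6, 227.7, 34.5, 32.8, 89.8] med [441. 222. 112.]
wrist large_bottle 0.78 4052 pt [ 47. 104.] z [ 20. 152.] rect [427.7, -264.7, 45.5, 31.2, -15.0] med [ 426. -258.  115.]
wrist brush 0.69 944 pt [273. 116.] z [20. 54.] rect [437.4, -25.6, 77.2, 24.1, -70.9] med [437. -25.  23.]
wrist caddy 0.6 20900 pt [237. 239.] z [ 4. 66.] rect [616.0, -86.1, 318.6, 134.3, -83.6] med [623. -82.   7.]
side small_bottle 0.56 1288 pt [310. 304.] z [ 13. 160.] rect [442.3, 243.5, 35.0, 32.0, 89.7] med [442. 251.  96.]
1150 683 680
[443.2, 220.2, 32.7, 19.0, 10.5] [438.9, 246.3, 37.6, 24.4, 22.9] [433.1, 240.2, 47.4, 24.3, 71.3]
fit cost 461.5 r 10 xy [441.9 234.8] yaw -31.8 off [ 0.4  4.6 -0.4 -4.6]
fit cost 646.7 r 16 xy [442.8 236.8] yaw -14.1 off [-1.2  1.9 -0.  -5.8  1.4  0. ]
```

View pics/w2.png

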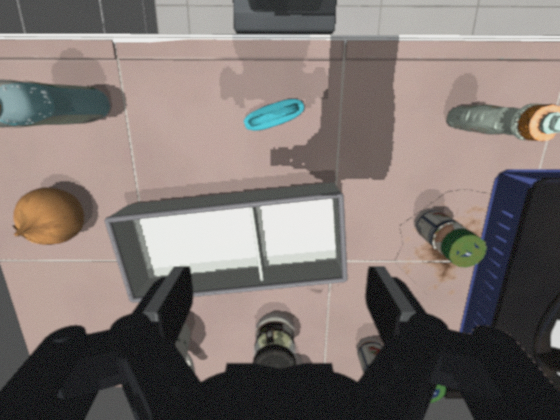

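The wrist view shows the brush (273,116), large bottle (50,104), small bottle (511,116), the caddy, onion and jar. I'll plot the bottle slices top-down.

Run:
```python
import numpy as np, cv2
from h import near
Ps={k:np.load(f"pics/P_{k}.npy") for k in("side","scene","w2")}
col={"side":(0,0,255),"scene":(0,160,0),"w2":(255,0,0)}
rows=[]
for (x,y,zs) in((.44,.238,((.02,.05),(.05,.08),(.08,.1),(.105,.13),(.13,.145))),(.425,-.275,((.02,.05),(.05,.1),(.1,.13),(.135,.155),(.16,.186)))):
    row=[]
    for a,b in zs:
        im=np.full((156,156,3),255,np.uint8)
        for k,P in Ps.items():
            p=near(P,x,y,.06,a,b)
            for q in p: cv2.circle(im,(int(78-(q[1]-y)*1300),int(78-(q[0]-x)*1300)),1,col[k],-1)
        for t in (-26,0,26): cv2.line(im,(78+t,76),(78+t,80),0,1); cv2.line(im,(76,78+t),(80,78+t),0,1)
        cv2.putText(im,f"{a*1e3:.0f}-{b*1e3:.0f}",(3,12),0,.4,0); im[:,-1]=0; row.append(im)
    rows.append(cv2.hconcat(row))
cv2.imwrite("pics/slices.png",cv2.vconcat(rows))
```

```text
(no output)
```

View pics/slices.png

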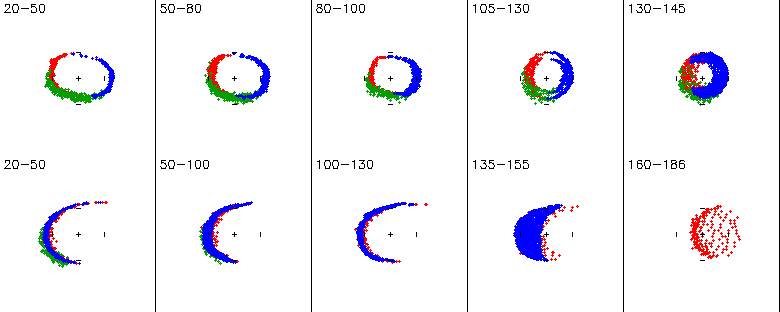

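Cross-sections are near elliptical, so I'll fit superellipses with the known axes.

```bash
cat >> h.py <<'E'
def fitE(sets,w,l,c0):
    best=None
    for n in (2,2.3,2.6,3,4):
        def f(v):
            out=[v[3:]*2.]
            for i,p in enumerate(sets):
                d=p[:,:2]*1e3-v[:2]-v[3+2*i:5+2*i]; c,s=np.cos(v[2]),np.sin(v[2])
                q=np.abs(np.c_[d@[c,s]*2/w,d@[-s,c]*2/l]); rho=(q**n).sum(1)**(1/n)
                out.append((1-1/rho)*np.hypot(*d.T)*10/np.sqrt(len(p)))
            return np.concatenate(out)
        for y0 in np.radians((-30,0,30)):
            s=least_squares(f,np.r_[np.array(c0)*1e3,y0,np.zeros(2*len(sets))],loss="soft_l1")
            if best is None or s.cost<best[0]: best=(s.cost,n,s.x)
    c,n,x=best
    print("fitE cost",round(c,1),"n",n,"xy",np.round(x[:2],1),"yaw",round(np.degrees(x[2]),1),"off",np.round(x[3:],1)); return x[:3]
E
python3 - <<'E'
from h import *
Ps={k:np.load(f"pics/P_{k}.npy") for k in("side","scene","w2")}
for a,b in((.02,.05),(.05,.08),(.08,.1),(.02,.1)):
    fitE([near(P,.44,.238,.05,a,b) for P in Ps.values()],36,48,(.44,.238))
for a,b in((.02,.06),(.06,.1),(.1,.13),(.02,.13)):
    fitE([p for p in (near(P,.425,-.28,.05,a,b) for P in Ps.values()) if len(p)>30],42,75,(.425,-.284))
p=np.load("pics/m.npz")["w_brush"]; print(rect(p)); q=p[p[:,2]>.03]; print(rect(q))
for k,P in Ps.items():
    for a,b in((.01,.035),(.035,.06)):
        r=near(P,.437,-.023,.06,a,b); print(k,a,b,rect(r),len(r))
    for nm,x,y in(("jar",.592,.225),("onion",.567,-.33)):
        r=near(P,x,y,.065,.02,.11); print(nm,rect(r))
# caddy rim
k=near(Ps["w2"],.614,-.084,.19,.055,.07); print("rim",rect(k))
c=np.load("pics/m.npz")["w_caddy"]; c=c[c[:,2]>.06]; print("rim",rect(c))
E
```

```text
fitE cost 171.9 n 2 xy [442.1 235.8] yaw -5.1 off [ 1.  -1.1  0.   0.8 -1.2  0. ]
fitE cost 230.0 n 2 xy [442.1 234.5] yaw -0.7 off [ 0.8 -3.2  0.   0.  -1.4  2.2]
fitE cost 257.1 n 2 xy [444.3 232.4] yaw 9.5 off [ 0.2 -3.4  0.4 -0.  -4.5  8.7]
fitE cost 589.3 n 2 xy [442.6 235.3] yaw -1.9 off [ 0.6 -3.3  0.1  0.  -1.7  2.5]
fitE cost 341.0 n 2.6 xy [ 428.2 -287.9] yaw 13.6 off [ 0.2 -1.  -1.2  1.8  0.4 -0. ]
fitE cost 229.5 n 2.6 xy [ 428.2 -292.3] yaw 12.2 off [ 0.1 -1.1 -1.2  1.4  0.5 -0. ]
fitE cost 110.2 n 2.6 xy [ 426.8 -289.9] yaw 8.2 off [-0.1 -0.6  0.1  0.6]
fitE cost 569.6 n 2.6 xy [ 427.5 -289.8] yaw 11.0 off [ 0.2 -1.1 -2.1  1.6  0.4 -0. ]
[437.4, -25.6, 77.2, 24.1, -70.9]
[437.5, -26.6, 67.2, 10.9, -71.9]
side 0.01 0.035 [437.8, -25.8, 84.3, 28.3, -68.5] 252
side 0.035 0.06 [437.3, -24.3, 63.7, 10.5, -70.7] 123
jar [596.1, 215.2, 46.7, 46.1, 79.2]
onion [577.6, -335.6, 82.0, 65.8, -12.2]
scene 0.01 0.035 [434.2, -23.0, 80.9, 28.4, -71.8] 241
scene 0.035 0.06 [435.2, -23.0, 66.9, 12.6, -71.6] 105
jar [592.6, 217.2, 47.4, 42.6, -40.5]
onion [566.2, -322.2, 72.5, 42.5, 9.3]
w2 0.01 0.035 [437.5, -26.2, 82.6, 29.1, -73.3] 774
w2 0.035 0.06 [437.4, -26.3, 64.4, 10.9, -71.9] 436
jar [595.5, 213.1, 46.7, 45.8, 78.2]
onion [576.4, -341.6, 81.1, 76.2, -20.6]
rim [644.1, -70.0, 340.7, 312.4, -59.6]
rim [616.0, -86.1, 318.6, 134.3, -83.6]
```

```bash
cat >> h.py <<'E'
CAD=(np.array([.6155,-.086]),np.radians(6.4))
def cad(x,y):
    c,s=np.cos(CAD[1]),np.sin(CAD[1]); return CAD[0]+[c*x-s*y,s*x+c*y]
D=np.radians
def st(t=""):
    s=get_state(); print(t,round(s["time"],2),"tcp",np.round(s["tcp_pos"],4),"w",round(s["width"],4),"gf",round(s["gripper_force"],1),"F",np.round(s["contact_force"],1)); return s
def pick(x,y,h,psi,lift,force=20):
    z=h+ctrl.pinch_z; q=down(psi)
    ctrl.movep([x,y,z+.12],q); ctrl.movel([x,y,z]); st("at")
    ctrl.close_gripper(force); st("closed"); ctrl.movel([x,y,z+lift],max_speed=.2); st("lifted")
def place(x,y,h,psi,lift,force=20,up=.12):
    z=h+ctrl.pinch_z+.006; q=down(psi)
    ctrl.movep([x,y,z+lift],q); ctrl.movel([x,y,z+.02],max_speed=.2); st("above"); ctrl.movel([x,y,z+.001],max_speed=.05); st("down")
    ctrl.ungrasp(); st("open"); ctrl.movel([x,y,z+up],max_speed=.2)
E
python3 - <<'E'
from h import *
print(cad(0,-22),cad(0,-.022),cad(0,-.105),cad(0,.096))
for n,(xy,z,psi) in dict(s=((.442,.237),.10,86),sp=(cad(0,-.022),.1,96.4),l=((.427,-.288),.124,101),lp=(cad(0,-.105),.13,96.4),b=((.4373,-.0255),.023,108.5),bp=(cad(0,.096),.03,141.4)).items():
    for dz in(0,.13): 
        r=ctrl.ik([*xy,z+dz],down(D(psi))); print(n,dz,None if r is None else np.round(r,2))
pick(.442,.237,.118,D(86),.13,20)
im,_=vision.grab_frame("side"); cv2.imwrite("pics/s1.png",im)
E
```

```text
[  3.06781651 -21.94889422] [ 0.61795232 -0.10786289] [ 0.62720424 -0.19034563] [0.60479898 0.00940172]
s 0 [-0.59  0.47  0.07  2.   -0.05  0.67 -0.55]
s 0.13 [-0.55  0.31  0.01  1.82 -0.    1.01 -0.61]
sp 0 [ 0.04  0.64  0.16  1.66 -0.12  0.85  0.36]
sp 0.13 [ 0.03  0.51  0.17  1.5  -0.09  1.14  0.33]
l 0 [ 0.41  0.46  0.2   1.94 -0.13  0.75  0.87]
l 0.13 [ 0.38  0.32  0.23  1.75 -0.08  1.08  0.83]
lp 0 [ 0.15  0.64  0.18  1.55 -0.13  0.96  0.48]
lp 0.13 [ 0.15  0.54  0.19  1.37 -0.11  1.24  0.46]
b 0 [-0.03  0.55  0.05  2.23 -0.07  0.37  0.4 ]
b 0.13 [-0.06  0.32  0.08  2.08 -0.04  0.74  0.37]
bp 0 [-0.02  0.69 -0.05  1.78  0.05  0.67  0.79]
bp 0.13 [-0.03  0.53 -0.05  1.66  0.03  0.95  0.81]
at 8.24 tcp [0.4425 0.2371 0.0999] w 0.0856 gf 0.0 F [-0.1  0.2 -0.1]
closed 8.76 tcp [0.4423 0.2372 0.0998] w 0.0338 gf 19.7 F [-0.9 -0.5  6.3]
lifted 9.56 tcp [0.4414 0.2367 0.2282] w 0.0335 gf 20.0 F [ 0.4 -0.7 -0.6]
```

Run:
```python
from h import *
place(*cad(0,-.022),.118,D(96.4+4-4),.13,up=.10)
x,y=.427,-.288
ctrl.movep([x,y,.3],down(D(101)))
im,P=cloud("side"); cv2.imwrite("pics/s2.png",im)
st("over large")
p=things("side",["small_bottle","large_bottle","brush"],P)
```

```text
above 11.75 tcp [ 0.6187 -0.1073  0.1263] w 0.0338 gf 20.0 F [-0.3 -0.4 -0.2]
down 12.28 tcp [ 0.6178 -0.1079  0.106 ] w 0.0338 gf 20.0 F [ 0.4  0.4 -2.1]
open 12.84 tcp [ 0.618  -0.1079  0.1063] w 0.0852 gf 0.0 F [-0.2 -0.4 -0.1]
over large 14.62 tcp [ 0.4282 -0.2866  0.299 ] w 0.0856 gf 0.0 F [-0.2  0.7  0.2]
side small_bottle 0.72 694 pt [241. 173.] z [ 30. 163.] rect [616.6, -102.7, 36.3, 32.5, -88.6] med [613. -95.  99.]
side large_bottle 0.58 1060 pt [325. 138.] z [ 10. 184.] rect [428.0, -277.6, 59.8, 37.9, -77.2] med [ 426. -260.  108.]
side brush 0.66 492 pt [273. 143.] z [26. 82.] rect [575.0, -326.2, 70.1, 46.9, -3.1] med [ 572. -320.   56.]
```

View pics/s2.png

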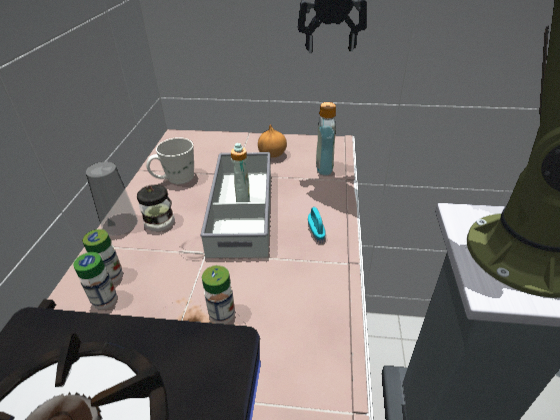

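The small bottle stands upright in the large bay at (240,175), and nothing else has moved. Large bottle next.

Run:
```python
from h import *
pick(.427,-.288,.143,D(101),.13,25)
s=get_state()
if .02<s["width"]<.06:
    im,P=cloud("side"); p=things("side",["large_bottle"],P)
    place(*cad(0,-.105),.143,D(96.4),.13,25,up=.10)
    x,y=.4373,-.0255
    look(x,y,.26,D(108.5))
    im,P=cloud("wrist"); st("look")
    b=things("wrist",["brush"],P)["brush"]; print(rect(b),rect(b[b[:,2]>.035])); 
    for c in("side",): cv2.imwrite("pics/s3.png",vision.grab_frame(c)[0])
```

```text
at 16.05 tcp [ 0.4277 -0.2885  0.1254] w 0.0856 gf 0.0 F [-0.4  0.1 -0.6]
closed 16.53 tcp [ 0.4273 -0.2883  0.125 ] w 0.0417 gf 24.8 F [-1.4  1.1  5.8]
lifted 17.33 tcp [ 0.4264 -0.2875  0.2531] w 0.0417 gf 25.3 F [-0.5  0.4 -2.4]
side large_bottle 0.61 1227 pt [329.  92.] z [140. 311.] rect [424.9, -269.6, 45.8, 38.9, -68.0] med [ 425. -258.  231.]
above 19.02 tcp [ 0.6274 -0.1914  0.1516] w 0.0417 gf 25.3 F [-0.1 -0.2 -1.4]
down 19.56 tcp [ 0.627  -0.1904  0.1311] w 0.0415 gf 25.4 F [-1.   0.4 -0.3]
open 20.07 tcp [ 0.6272 -0.1903  0.1314] w 0.0856 gf 0.0 F [-0.4  1.3  0.1]
look 21.74 tcp [ 0.4633 -0.1018  0.2594] w 0.0855 gf 0.0 F [0.2 0.  0.5]
wrist brush 0.74 1743 pt [299. 348.] z [28. 70.] rect [567.4, -326.6, 77.7, 43.2, 25.2] med [ 563. -319.   55.]
[567.4, -326.6, 77.7, 43.2, 25.2] [567.4, -326.6, 77.7, 43.2, 25.2]
```

View pics/s3.png

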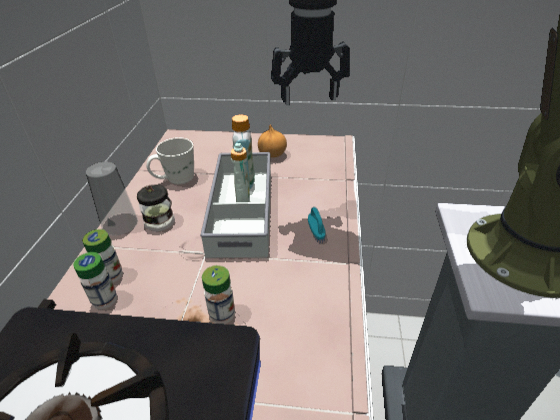

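Both bottles stand in the large bay, and the brush is unmoved at (317,224). The wrist "brush" hit was actually the onion, so I'm ignoring it. Picking the brush at the earlier pose.

Run:
```python
from h import *
h=.040
pick(.4373,-.0255,h,D(108.5),.14,20)
if .005<get_state()["width"]<.06:
    place(*cad(0,.096),h,D(141.4),.14,20,up=.20)
    ctrl.movep([.45,.2,.32],down(D(141.4)))
    st("away")
    im,P=cloud("side"); cv2.imwrite("pics/s4.png",im)
    things("side",["brush","small_bottle","large_bottle","spice_jar","onion"],P)
    print("brush pts",*(( (a,b),len(r:=near(P,.605,.009,.06,a,b)),rect(r)) for a,b in((.015,.04),(.042,.075))))
```

```text
at 23.42 tcp [ 0.4381 -0.0259  0.0221] w 0.0855 gf 0.0 F [-0.   0.7  0.2]
closed 24.0 tcp [ 0.4374 -0.0255  0.0216] w 0.0251 gf 19.3 F [-1.4  0.2  6. ]
lifted 24.85 tcp [ 0.4367 -0.0255  0.1605] w 0.0245 gf 18.9 F [-0.3  0.  -0.5]
above 26.32 tcp [0.6051 0.0093 0.0484] w 0.0246 gf 18.9 F [ 0.2 -0.2 -0.8]
down 26.85 tcp [0.6046 0.0094 0.028 ] w 0.0247 gf 18.9 F [-0.4  0.8 -0.2]
open 27.47 tcp [0.6048 0.0094 0.0283] w 0.0855 gf 0.0 F [-0.  -0.2  0.2]
away 29.63 tcp [0.4509 0.1987 0.3193] w 0.0853 gf 0.0 F [-0.1 -0.3 -0.4]
side brush 0.61 296 pt [235. 225.] z [22. 60.] rect [616.1, -2.7, 94.0, 31.3, -58.0] med [610.   8.  29.]
side small_bottle 0.86 655 pt [239. 173.] z [ 29. 161.] rect [614.6, -99.0, 29.9, 27.1, 21.2] med [613. -95.  96.]
side large_bottle 0.63 588 pt [244. 138.] z [ 30. 190.] rect [621.6, -178.3, 46.6, 38.3, 85.1] med [ 614. -172.  154.]
side spice_jar 0.71 1257 pt [214. 296.] z [ 12. 107.] rect [594.3, 218.4, 41.3, 41.0, -10.4] med [591. 231.  77.]
side onion 0.48 99 pt [264. 148.] z [34. 56.] rect [595.2, -316.0, 45.0, 12.9, -34.1] med [ 593. -313.   47.]
brush pts ((0.015, 0.04), 264, [606.3, 9.2, 119.2, 52.5, -75.0]) ((0.042, 0.075), 165, [604.8, 9.0, 119.8, 42.0, -75.2])
```

```bash
python3 -c "
import cv2
a=cv2.imread('pics/s4.png')[95:345,130:380];cv2.imwrite('pics/s4c.png',cv2.resize(a,(600,600),interpolation=cv2.INTER_CUBIC))"
```

```text
(no output)
```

View pics/s4c.png

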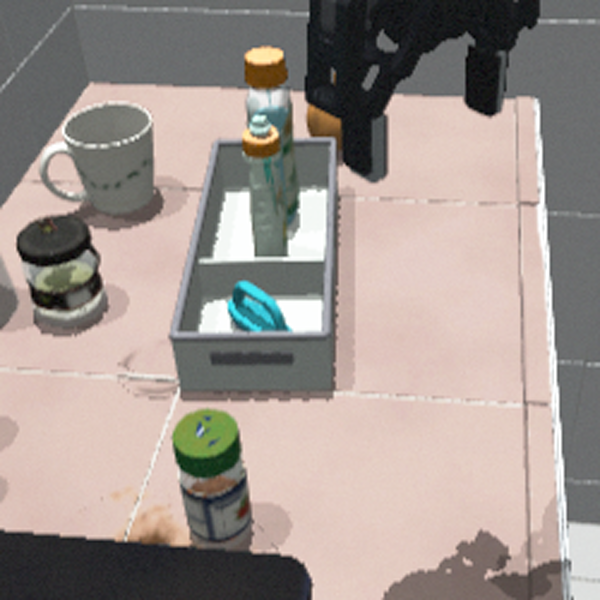

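The picture shows both bottles upright in the large bay and the brush on its bristles in the small bay (its top at about 60 mm, where 61 is expected). The jar and onion haven't moved, and the gripper is clear.

```bash
python3 -c "
from station import ticket
print(ticket.close_job())"
```

```text
the job is handed in; nothing more can be done
None
```

The job is handed in at about 30 s of the 72 s: both bottles stand upright in the caddy's larger bay, the brush sits bristles down in the smaller bay, everything is released, and the spice jar and onion were left where they were.

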